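# Line up the spice canisters by height on the rail

### The arm

A 6-joint arm with a two-finger parallel gripper is mounted at the origin on the work surface. World frame = base frame: x ahead of the robot, y to its left, z up, the work surface at z = 0. Lengths are in mm, angles in rad, forces in N, time in s.
With the tool pointing down it reaches from about 375 to 750 mm from the base axis. Payload 9 kg.
Tool frame: the origin (TCP) lies midway between the tips of the shut fingers; the grasp point (between the pads) lies 19 mm behind it; z points along the fingers, y is the line along which they close (so a half turn about z gives the same grasp; the last joint's range is limited). The gripper opens to 85 mm and grips with 20 to 120 N. Pads are 22 mm wide; open, the fingers measure 114 mm over their backs; the gripper's body (76 mm by 85 mm) begins 54 mm behind the grasp point. The pads swing forward as they close: fully open they stand 13 mm farther back than shut.
Start: joints at [1.01, 0.104, 0.097, 1.564, 0, 1.353], TCP at [201.681, 565.121, 231.331] pointing down, gripper open.
Joint ranges: [-2.99, 2.99], [-0.84, 1.86], [-1.1, 1.16], [-1.84, 2.11], [-1.51, 1.56], [-3.14, 3.14]. Speed limits (rad/s): [2.22, 2.22, 2.57, 3.14, 3.14, 3.14].

### API

Orientations are given as a unit quaternion [x, y, z, w].
In Python, from plant import sensors, vision, workorder gives the robot as it stands.
- The arm moves only by the tool send_rows, never from a script. Its argument "series" is a list that holds one entry, the list of rows, each a list of 5 numbers: the opening in per cent of the stroke, from 0 (shut) to 100 (fully open), then the shift along the tool's x, y, z in mm, then the turn about the tool's z in degrees. A call has 1 to 20 rows; each row shifts and turns the commanded pose from where the row before left it, along the tool's axes as they then stand; what a row does not reach is not made up. A row lasts 1/12 s, in which the tool goes at most 41.7 mm and 7.16 degrees, less where a joint would pass 70% of its speed; a pose out of reach is approached as far as the arm can. A call with a gripper value outside its range is refused whole. The fingers move at their own pace and stop on an object; "newtons" is the grip in N (left out, the last holds). Time passes only in rows, so rows that do not move let the fingers close. It gives the time, the measured TCP pose, the force, the opening and the grip force at its end, in the units of the state.
- sensors.read_state(): the state, without advancing time (a new reading comes with each control period).
- vision.capture(name): name is "side" or "top"; returns the picture (420x560x3 uint8, red, green, blue); there is no depth.
- vision.calibration(name): a dict with "fx", "fy", "cx", "cy" (pixels), "distortion" ([k1, k2, p1, p2, k3] as OpenCV has them; the pictures are not rectified), "R" (3x3) and "t" (3): a world point X has camera coordinates R X + t. Camera axes: x right, y down, z forward; pixel columns grow to the right and rows downward; lengths in mm; the calibration is good to about 2 mm. A picture is of the moment at which its call begins. calibration takes no time and is no camera call.
- workorder.job_done(): hands the job in; it is judged then, once.
The state is a dict: "t": time; "joint_positions": joint angles; "joint_vel": joint speeds; "effort": joint torques, N m; "position": TCP position; "ee_rot": TCP orientation; "ft_force": force on the tool from outside, world axes, zero at the start; "torque": the same for the moment, N m; "width": opening from 0.0 (shut) to 1.0 (fully open); "grasp_force": force on a finger pad.
Only numpy, scipy, OpenCV 4.12 (cv2) and the standard library are available. Lean on these libraries where they do the work, as an engineer would, in place of code of your own. Each camera call takes 0.05 s, during which the arm holds its last target. There are 200 camera calls.

### The job

Line up the four steel spice canisters by height on the wooden rail, one centred on each cork disc, with the tallest next to the glass bowl and each following one shorter, down to the shortest beside the pan lid. Keep them upright, set them down gently rather than dropping them, and leave the bowl and the pan lid where they are.

Things in the scene. Friction and masses are not known exactly. Their poses are not given: they have to be found in the camera images.
- canister_large: Upright closed round canister of bare stainless steel with a flat slip-on lid, 60 mm in diameter, 108 mm tall (tallest of a set of four; bigger in diameter = taller). Loose, about 250 to 490 g. Origin: centre of its underside, z up along its axis; stands on the slab (height 0) at the start.
- canister_medium: Upright closed round canister of bare stainless steel with a flat slip-on lid, 54 mm in diameter, 88 mm tall (second tallest of a set of four; bigger in diameter = taller). Loose, about 170 to 340 g. Origin: centre of its underside, z up along its axis; stands on the slab (height 0) at the start.
- canister_small: Upright closed round canister of bare stainless steel with a flat slip-on lid, 48 mm in diameter, 68 mm tall (third tallest of a set of four; bigger in diameter = taller). Loose, about 100 to 210 g. Origin: centre of its underside, z up along its axis; stands on the slab (height 0) at the start.
- canister_tiny: Upright closed round canister of bare stainless steel with a flat slip-on lid, 42 mm in diameter, 48 mm tall (shortest of a set of four; bigger in diameter = taller). Loose, about 60 to 130 g. Origin: centre of its underside, z up along its axis; stands on the slab (height 0) at the start.
- disc_a: One of four identical cork discs, 72 mm in diameter, 4 mm thick, fixed in one straight row 92 mm apart (centre to centre) on a fixed wooden rail 90 mm wide, 366 mm long and 15 mm high. Which place in the row this disc has differs from start to start. Origin: centre of its underside, on the rail's top 15 mm above the slab; a canister stands on its upper face, 4 mm above the origin (19 mm above the slab).
- disc_b: One of four identical cork discs, 72 mm in diameter, 4 mm thick, fixed in one straight row 92 mm apart (centre to centre) on a fixed wooden rail 90 mm wide, 366 mm long and 15 mm high. Which place in the row this disc has differs from start to start. Origin: centre of its underside, on the rail's top 15 mm above the slab; a canister stands on its upper face, 4 mm above the origin (19 mm above the slab).
- disc_c: One of four identical cork discs, 72 mm in diameter, 4 mm thick, fixed in one straight row 92 mm apart (centre to centre) on a fixed wooden rail 90 mm wide, 366 mm long and 15 mm high. Which place in the row this disc has differs from start to start. Origin: centre of its underside, on the rail's top 15 mm above the slab; a canister stands on its upper face, 4 mm above the origin (19 mm above the slab).
- disc_d: One of four identical cork discs, 72 mm in diameter, 4 mm thick, fixed in one straight row 92 mm apart (centre to centre) on a fixed wooden rail 90 mm wide, 366 mm long and 15 mm high. Which place in the row this disc has differs from start to start. Origin: centre of its underside, on the rail's top 15 mm above the slab; a canister stands on its upper face, 4 mm above the origin (19 mm above the slab).
- glass_bowl: Open round bowl of clear, faintly greenish glass, 100 mm across its rim, 50 mm tall, loose on the slab just beyond one end of the rail, its centre about 112 mm from the nearest disc's centre in line with the row. It marks the end where the tallest canister belongs. Origin: centre of its underside.
- pan_lid: Round aluminium pan lid, 106 mm in diameter, lying flat with its small black knob up (29 mm tall in all), loose on the slab just beyond the other end of the rail. Origin: centre of its underside.
Not all that is in view belongs to the job. What is shaped like the canister_tiny but blue or purple is not meant.

How it is judged:
By the outcome, as a careful person would: the job done as asked, in the order asked, and still so for the second after the job is handed in, with the robot touching nothing.
It also fails if it takes over 106 s, if anything falls off the work surface, if the arm or the gripper's body presses on something with over 40 N, if the wrist force passes 120 N, or if a joint passes its speed limit or range.

## Working session

There is one attempt and no reset: what is moved stays moved. The work goes in short steps, Python scripts to look and compute and a tool call to move; the robot and the scene stay as the last step left them, time stands still between calls to the robot, and variables do not carry over. Pictures are saved under pics/ and viewed, at most 14 in all, crops included, and the job is handed in when it is done.

Besides the shell and the picture viewer there is one more tool, called after "Emit:" as name(argument=value, ...) on one line, values as JSON. send_rows: Moves the arm, as the interface text tells. Its arguments: {"type":"object","properties":{"series":{"type":"array","items":{"type":"array","items":{"type":"array","items":{"type":"number"}}}},"newtons":{"type":"number"}},"required":["series"]}

```bash
mkdir -p pics
cat > h.py <<'E'
import cv2,numpy as np
from plant import sensors,vision,workorder
def cal(n):
    c=vision.calibration(n);K=np.array([[c['fx'],0,c['cx']],[0,c['fy'],c['cy']],[0,0,1.]])
    return K,np.array(c['distortion'],float),np.array(c['R'],float),np.array(c['t'],float)
def ray(n,px,z):
    K,d,R,t=cal(n);p=cv2.undistortPoints(np.array(px,float).reshape(-1,1,2),K,d).reshape(-1,2)
    C=-R.T@t;D=np.c_[p,np.ones(len(p))]@R
    return C+D*((z-C[2])/D[:,2])[:,None]
def proj(n,X):
    K,d,R,t=cal(n);return cv2.projectPoints(np.array(X,float).reshape(-1,1,3),cv2.Rodrigues(R)[0],t,K,d)[0].reshape(-1,2)
def snap(n,f):
    im=vision.capture(n)[:,:,::-1].copy();cv2.imwrite('pics/'+f,im);return im
E
python3 - <<'E'
from h import *
for n in('top','side'):
    snap(n,n+'0.png');K,d,R,t=cal(n);print(n,K[0,0],-R.T@t,R[2],d)
s=sensors.read_state();print(s)
E
```

```text
top 444.2986554218088 [459.01220461 -16.23246442 939.63123493] [ 0.07048129  0.02499538 -0.99719989] [-0.11545996  0.          0.          0.          0.        ]
side 501.8943576995852 [  27.59238291 -829.17454211  899.49974672] [ 0.39136456  0.64708184 -0.65430793] [-0.07104383  0.          0.          0.          0.        ]
{'t': 0.1, 'joint_positions': array([1.01030146e+00, 1.04630294e-01, 9.65741573e-02, 1.56391531e+00,
       1.04230722e-05, 1.35308976e+00]), 'joint_vel': array([-0.00049801, -0.00135217,  0.00232042, -0.00217957, -0.00029294,
       -0.0004992 ]), 'effort': array([ 6.07928436e-03, -5.58202064e+01,  5.04723608e+01,  1.28211826e-02,
       -2.40850468e-04,  5.08598441e-05]), 'position': array([201.50079626, 564.8414089 , 230.62045848]), 'ee_rot': array([ 1.70556212e-01,  9.85347773e-01, -5.41663891e-04, -2.27716969e-04]), 'ft_force': array([ 0.12729159, -0.19033511, -0.61331711]), 'torque': array([0.00734564, 0.02114475, 0.02011119]), 'grasp_force': 0.0, 'width': 1.0016336127016903}
```

View pics/top0.png

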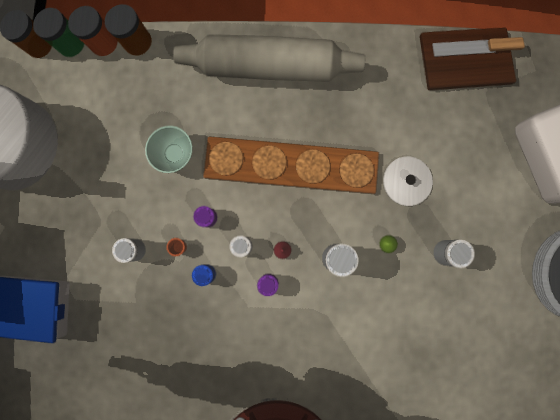

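View pics/side0.png

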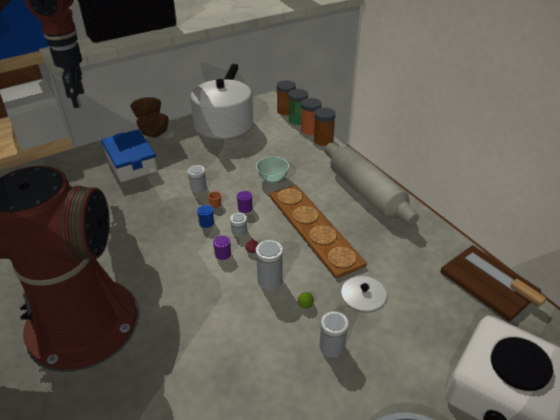

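Top view: four steel canisters have their lids at (124,250), (240,246), (342,260) and (460,253). The bowl is at (168,149), the discs at (226,158), (269,162), (313,166) and (357,170), and the pan lid at (408,181). Blue (203,275) and purple (205,216), (268,286) are decoys. The steel one at (240,246) fits canister_tiny. In the side view the canisters are at (197,178), (238,223), (269,262) and (333,333).

```bash
cat > m.py <<'E'
from h import *
im=cv2.imread('pics/top0.png');hsv=cv2.cvtColor(im,cv2.COLOR_BGR2HSV)
# bright lids
m=((hsv[...,2]>125)&(hsv[...,1]<45)).astype(np.uint8)*255
vis=cv2.resize(im[195:305,90:500],None,fx=1.9,fy=1.9,interpolation=cv2.INTER_CUBIC)
for name,(u,v) in dict(A=(124,250),B=(240,246),C=(342,260),D=(460,253)).items():
    q=np.zeros_like(m);q[v-24:v+24,u-24:u+24]=m[v-24:v+24,u-24:u+24]
    c=max(cv2.findContours(q,0,cv2.CHAIN_APPROX_NONE)[0],key=cv2.contourArea)
    (x,y),ax,an=cv2.fitEllipse(cv2.convexHull(c));
    print(name,np.round([x,y],1),np.round(ax,1),[ (h,np.round(np.r_[ray('top',[[x,y]],h)[0,:2], np.mean(ax)*(939-h)/444.3],0)) for h in(108,88,68,48)])
    cv2.ellipse(vis,((1.9*(x-90+.5),1.9*(y-195+.5)),(1.9*ax[0],1.9*ax[1]),an),(0,0,255),1)
cv2.imwrite('pics/cand.png',vis)
# discs: orange lighter than wood
lab=cv2.cvtColor(im,cv2.COLOR_BGR2LAB)
P=[]
for u,v in[(226,158),(269,162),(313,166),(357,170)]:
    w=im[v-25:v+25,u-25:u+25];g=cv2.GaussianBlur(w[...,1],(3,3),0)
    q=((g>78)*255).astype(np.uint8)
    q=cv2.morphologyEx(q,cv2.MORPH_CLOSE,np.ones((5,5)))
    cir=np.zeros_like(q);cv2.circle(cir,(25,25),20,255,-1);q&=cir
    c=max(cv2.findContours(q,0,cv2.CHAIN_APPROX_NONE)[0],key=cv2.contourArea)
    (x,y),ax,an=cv2.fitEllipse(cv2.convexHull(c));p=ray('top',[[x+u-25,y+v-25]],19)[0];P.append(p)
    print(np.round([x+u-25,y+v-25,*ax],1),np.round(p,1))
P=np.array(P);print(np.linalg.norm(np.diff(P,axis=0),axis=1))
# rail corners
q=((hsv[...,0]<18)&(hsv[...,1]>110)&(hsv[...,2]>50)).astype(np.uint8)*255;q[:125]=0;q[200:]=0;q[:,:190]=0;q[:,390:]=0
c=max(cv2.findContours(q,0,2)[0],key=cv2.contourArea);r=cv2.minAreaRect(c);b=cv2.boxPoints(r)
X=ray('top',b,15);print(np.round(b),np.round(X),X.mean(0),np.linalg.norm(X-np.roll(X,1,0),axis=1))
E
python3 m.py
```

```text
A [120.5 259.7] [42.4 53.6] [(108, array([414., 306.,  90.])), (88, array([413., 314.,  92.])), (68, array([412., 322.,  94.])), (48, array([411., 330.,  96.]))]
B [247.4 246.2] [48.6 90.6] [(108, array([447.,  63., 130.])), (88, array([447.,  65., 133.])), (68, array([446.,  67., 136.])), (48, array([446.,  69., 140.]))]
C [342.9 263.9] [51.6 85. ] [(108, array([ 418., -116.,  128.])), (88, array([ 417., -118.,  131.])), (68, array([ 416., -120.,  134.])), (48, array([ 415., -123.,  137.]))]
D [459.1 252.3] [27.3 49.6] [(108, array([ 444., -336.,   72.])), (88, array([ 443., -343.,   74.])), (68, array([ 443., -351.,   75.])), (48, array([ 443., -359.,   77.]))]
[226.8 158.3  37.2  40.7] [629.  120.9  19. ]
[268.9 161.9  39.3  40.1] [622.9  31.8  19. ]
[313.1 166.   39.5  39.9] [616.1 -61.   19. ]
[357.1 170.   39.8  40. ] [ 609.7 -153.1   19. ]
[89.31166196 92.95784752 92.3208996 ]
[[203. 178.]
 [207. 136.]
 [379. 151.]
 [375. 193.]] [[ 587.  171.   15.]
 [ 678.  167.   15.]
 [ 652. -200.   15.]
 [ 562. -192.   15.]] [619.84992277 -13.49510448  15.        ] [364.23032598  91.11624164 367.52202256  90.17576654]
```

View pics/cand.png

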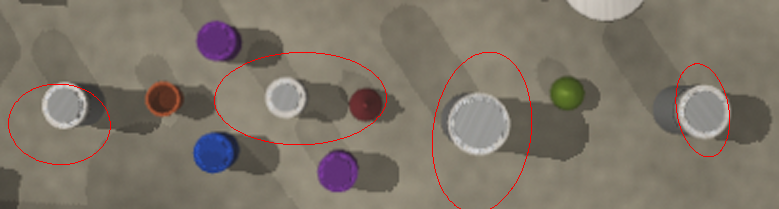

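The sizes match: (460,253) is medium, (342,260) large, (240,246) tiny and (124,250) small. The first mask caught the ground, so I'm refitting the rims with a stricter mask and checking against the side view.

```bash
cat > m2.py <<'E'
from h import *
def lid(im,u,v,h,cam='top',thr=150,w=20):
    hsv=cv2.cvtColor(im,cv2.COLOR_BGR2HSV);W=hsv[v-w:v+w,u-w:u+w]
    q=((W[...,2]>thr)&(W[...,1]<50)).astype(np.uint8)*255
    c=max(cv2.findContours(q,0,cv2.CHAIN_APPROX_NONE)[0],key=lambda c:cv2.boundingRect(c)[2])
    (x,y),ax,an=cv2.fitEllipse(cv2.convexHull(c));x+=u-w;y+=v-w
    p=ray(cam,[[x,y]],h)[0];return x,y,ax,p
if __name__=='__main__':
    im=cv2.imread('pics/top0.png');s=cv2.imread('pics/side0.png')
    for n,u,v,h,d,su,sv in[('large',342,260,108,60,269,250),('medium',460,253,88,54,334,323),('small',124,250,68,48,197,172),('tiny',240,246,48,42,238,218)]:
        x,y,ax,p=lid(im,u,v,h);a=lid(s,su,sv,h,'side',150,16)
        print(n,np.round([x,y,*ax],1),np.round(np.array(ax)*(939.6-h)/444.3,0),np.round(p,1),'side',np.round(a[:2],1),np.round(a[2],1),np.round(a[3],1),'pred',np.round(proj('side',[p]),1))
    for Y in(137,92-46,-46,-137):pass
    c=np.array([619.6,-14.5,19]);e=np.array([.0705,.9975,0])
    D=np.array([c+k*92*e for k in(1.5,.5,-.5,-1.5)]);print(D);print('top',proj('top',D));S=proj('side',D);print('side',S)
    for k,X in enumerate(D):
        cv2.polylines(s,[proj('side',[X+36*np.array([np.cos(a),np.sin(a),0]) for a in np.linspace(0,6.28,40)]).round().astype(int)],True,(255,0,0),1)
    cv2.imwrite('pics/s.png',cv2.resize(s[170:285,250:380],None,fx=4,fy=4))
E
python3 m2.py
```

```text
large [341.5 259.9  32.   33.2] [60. 62.] [ 425.6 -112.9  108. ] side [268.8 248.9] [18.6 26.2] [ 427.  -112.2  108. ] pred [[268.4 249.3]]
medium [460.  253.3  26.9  28. ] [52. 54.] [ 441.4 -345.1   88. ] side [334.1 321.8] [21.1 26.5] [ 442.4 -345.5   88. ] pred [[333.6 321.9]]
small [123.2 250.2  23.3  24.4] [46. 48.] [431.3 317.1  68. ] side [195.5 169.4] [ 9.1 16.6] [432.9 320.1  68. ] pred [[195.4 170.1]]
tiny [239.4 246.2  21.   21.7] [42. 44.] [445.6  85.2  48. ] side [237.5 217.5] [10.6 15.6] [446.9  87.1  48. ] pred [[237.4 218.1]]
[[ 629.329  123.155   19.   ]
 [ 622.843   31.385   19.   ]
 [ 616.357  -60.385   19.   ]
 [ 609.871 -152.155   19.   ]]
top [[225.73695922 158.14331427]
 [269.12300888 161.9427522 ]
 [312.85593554 165.87725074]
 [356.63960996 169.92214715]]
side [[289.16056281 196.49743932]
 [305.02355257 214.95891257]
 [322.3783204  235.16951996]
 [341.42143698 257.36201334]]
```

View pics/s.png

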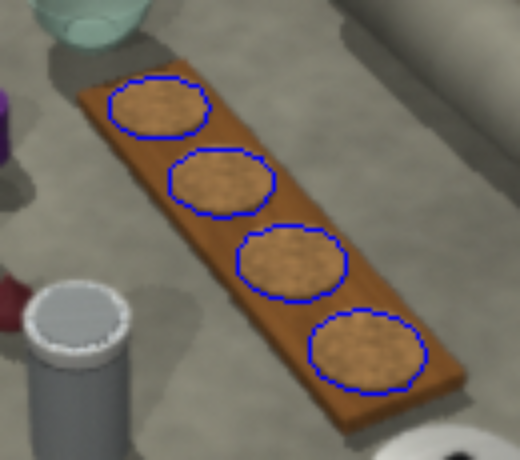

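Both views agree within 2 mm on the canisters. The predicted disc circles fall on the corks in the side crop. The first move turns the tool so the fingers close across the row, then goes above canister_small.

Emit:
send_rows(series=[[[100, 0, 0, 0, 4], [100, 0, 0, 0, 7], [100, 0, 0, 0, 7], [100, 0, 0, 0, 7], [100, 0, 0, 0, 7], [100, 0, 0, 0, 7], [100, 0, 0, 0, 7], [100, 0, 0, 0, 7], [100, 0, 0, 0, 7], [100, 0, 0, 0, 7], [100, -10, 11, 2, 7.4], [100, -24, 26, 6, 0], [100, -30, 32, 7, 0], [100, -30, 32, 7, 0], [100, -30, 32, 7, 0], [100, -30, 32, 7, 0], [100, -30, 32, 7, 0], [100, -30, 32, 7, 0], [100, -18, 20, 5, 0], [100, 0, 0, 0, 0]]], newtons=40)

```text
t: 1.77
position: [427.4, 326.6, 177.2]
ee_rot: [0.732, 0.681, -0.001, 0.0]
ft_force: [-0.8, -0.2, 0.2]
width: 1.006
grasp_force: 0.0
```

```bash
cat > g.py <<'E'
import sys
from h import *
from scipy.spatial.transform import Rotation as Ro
# usage: g.py x y z -> shift in tool axes from the measured pose
s=sensors.read_state();M=Ro.from_quat(s['ee_rot']).as_matrix()
print('t',s['t'],'pos',np.round(s['position'],1),'y-axis',np.round(np.degrees(np.arctan2(M[1,1],M[0,1])),1),'tilt',np.round(M[2,:2],3),'F',np.round(s['ft_force'],1),'w',round(s['width'],3),'g',s['grasp_force'])
if len(sys.argv)>3:print('shift',np.round(M.T@(np.array(sys.argv[1:4],float)-s['position']),1))
E
python3 g.py 432 319 18
```

```text
t 1.7667 pos [427.4 326.6 177.2] y-axis -4.1 tilt [-0.002 -0.001] F [-0.8 -0.2  0.2] w 1.006 g 0.0
shift [ -6.9   5.3 159.2]
```

Emit:
send_rows(series=[[[100, -4, 3, 15, 0], [100, -3, 2, 30, 0], [100, 0, 0, 30, 0], [100, 0, 0, 30, 0], [100, 0, 0, 25, 0], [100, 0, 0, 15, 0], [100, 0, 0, 9, 0], [100, 0, 0, 5, 0], [100, 0, 0, 0, 0], [20, 0, 0, 0, 0], [20, 0, 0, 0, 0], [20, 0, 0, 0, 0], [20, 0, 0, 0, 0], [20, 0, 0, 0, 0], [20, 0, 0, 0, 0], [20, 0, 0, 0, 0], [20, 0, 0, 0, 0], [20, 0, 0, 0, 0]]], newtons=40)

```text
t: 3.27
position: [430.6, 323.5, 21.4]
ee_rot: [0.73, 0.683, 0.001, 0.0]
ft_force: [-0.5, -0.7, 6.7]
width: 0.551
grasp_force: 40.7
```

```bash
python3 g.py 616.4 -60.4 37
```

```text
t 3.2667 pos [430.6 323.5  21.4] y-axis -3.8 tilt [0.001 0.002] F [-0.5 -0.7  6.7] w 0.551 g 40.677786469459534
shift [-370.7  211.   -15.5]
```

Emit:
send_rows(series=[[[20, 0, 0, -5, 0], [20, 0, 0, -15, 0], [20, 0, 0, -25, 0], [20, 0, 0, -30, 0], [20, 0, 0, -25, 0], [20, 0, 0, -10, 0], [20, -10, 6, 0, 0], [20, -20, 11, 0, 0], [20, -30, 17, 0, 0], [20, -30, 17, 0, 0], [20, -30, 17, 0, 0], [20, -30, 17, 0, 0], [20, -30, 17, 0, 0], [20, -30, 17, 0, 0], [20, -30, 17, 0, 0], [20, -30, 17, 0, 0], [20, -30, 17, 0, 0], [20, -20, 11, 0, 0], [20, 0, 0, 0, 0], [20, 0, 0, 0, 0]]])

```text
t: 4.93
position: [588.0, -9.7, 127.8]
ee_rot: [0.731, 0.682, -0.001, -0.001]
ft_force: [0.0, -0.2, -2.0]
width: 0.55
grasp_force: 41.8
```

```bash
python3 g.py 616.4 -55.4 41; python3 -c "
from h import *
im=snap('side','s1.png')"
```

```text
t 4.9333 pos [588.   -9.7 127.8] y-axis -3.9 tilt [ 0.001 -0.003] F [ 0.  -0.2 -2. ] w 0.55 g 41.81059777736664
shift [-43.7  31.8  86.7]
```

View pics/s1.png

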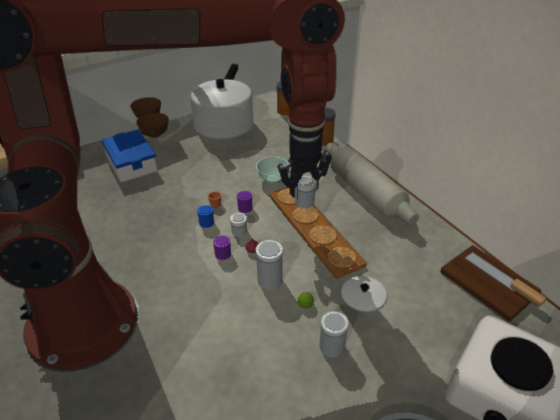

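The small canister hangs upright in the gripper at about (307,190) in the side view. Next: above its disc, then down.

Emit:
send_rows(series=[[[20, -10, 8, 0, 0], [20, -20, 14, 5, 0], [20, -10, 8, 10, 0], [20, -4, 2, 15, 0], [20, 0, 0, 20, 0], [20, 0, 0, 15, 0], [20, 0, 0, 10, 0], [20, 0, 0, 5, 0], [20, 0, 0, 0, 0], [20, 0, 0, 0, 0], [20, 0, 0, 0, 0]]])

```text
t: 5.9
position: [618.5, -54.2, 51.1]
ee_rot: [0.73, 0.683, 0.0, 0.001]
ft_force: [0.3, -0.6, -1.2]
width: 0.553
grasp_force: 41.9
```

```bash
python3 g.py 616.4 -55.4 40.4
```

```text
t 5.9 pos [618.5 -54.2  51.1] y-axis -3.8 tilt [-0.     0.002] F [ 0.3 -0.6 -1.2] w 0.553 g 41.898728013038635
shift [-1.3 -2.1 10.7]
```

Emit:
send_rows(series=[[[20, -1, -2, 4, 0], [20, 0, 0, 2, 0], [20, 0, 0, 0, 0], [20, 0, 0, 0, 0]]])

```text
t: 6.23
position: [615.6, -55.1, 43.9]
ee_rot: [0.73, 0.683, 0.0, -0.0]
ft_force: [-0.2, -1.0, -1.8]
width: 0.551
grasp_force: 41.9
```

Emit:
send_rows(series=[[[20, 0, 0, 2, 0], [20, 0, 0, 0, 0], [20, 0, 0, 0, 0]]])

```text
t: 6.48
position: [615.7, -55.1, 41.8]
ee_rot: [0.73, 0.683, 0.0, -0.0]
ft_force: [-0.2, -0.1, -1.7]
width: 0.551
grasp_force: 41.9
```

Emit:
send_rows(series=[[[20, 0, 0, 1, 0], [20, 0, 0, 0, 0], [20, 0, 0, 0, 0]]])

```text
t: 6.73
position: [615.7, -55.1, 40.8]
ee_rot: [0.73, 0.683, 0.0, -0.0]
ft_force: [-1.3, -0.3, -2.6]
width: 0.553
grasp_force: 41.9
```

Emit:
send_rows(series=[[[20, 0, 0, 0.5, 0], [20, 0, 0, 0, 0], [20, 0, 0, 0, 0]]])

```text
t: 6.98
position: [615.8, -55.1, 40.5]
ee_rot: [0.73, 0.683, 0.0, 0.0]
ft_force: [0.2, -0.2, -1.3]
width: 0.554
grasp_force: 42.1
```

Emit:
send_rows(series=[[[20, 0, 0, 0.5, 0], [20, 0, 0, 0, 0], [20, 0, 0, 0, 0]]])

```text
t: 7.23
position: [615.8, -55.2, 40.4]
ee_rot: [0.73, 0.683, 0.0, 0.0]
ft_force: [-3.0, -0.6, 5.0]
width: 0.551
grasp_force: 42.3
```

Emit:
send_rows(series=[[[20, 0, 0, 0.5, 0], [20, 0, 0, 0, 0], [20, 0, 0, 0, 0]]])

```text
t: 7.48
position: [615.9, -55.1, 40.4]
ee_rot: [0.73, 0.683, 0.0, 0.0]
ft_force: [-5.5, 0.8, 9.7]
width: 0.551
grasp_force: 42.9
```

Emit:
send_rows(series=[[[58, 0, 0, -0.5, 0], [64, 0, 0, 0, 0], [75, 0, 0, 0, 0], [100, 0, 0, 0, 0], [100, 0, 0, 0, 0], [100, 0, 0, -5, 0], [100, 0, 0, -15, 0], [100, 0, 0, -30, 0], [100, 0, 0, -35, 0], [100, 0, 0, -35, 0], [100, 0, 0, -25, 0], [100, -5, -15, -5, 0], [100, -12, -30, 0, 0], [100, -15, -35, 0, 0], [100, -14, -35, 0, 0], [100, -13, -35, 0, 0], [100, -12, -25, 0, 0], [100, 0, -10, 0, 0], [100, 0, 0, 0, 0], [100, 0, 0, 0, 0]]])

```text
t: 9.15
position: [426.7, -114.0, 190.5]
ee_rot: [0.73, 0.683, 0.0, 0.001]
ft_force: [0.1, 0.8, 0.4]
width: 0.999
grasp_force: 0.0
```

```bash
python3 g.py 426.2 -112.6 55
python3 - <<'E'
from m2 import *
a=snap('top','t2.png');b=snap('side','s2.png')
for n,im in(('top',a),('side',b)):
    u,v=proj(n,[[616.4,-60.4,87]])[0].round().astype(int)
    x,y,ax,p=lid(im,u,v,87,n,150,20 if n=='top' else 16);print(n,u,v,np.round([x,y],1),np.round(ax,1),np.round(p,1))
cv2.imwrite('pics/c2.png',np.hstack([cv2.resize(a[130:210,260:380],None,fx=3,fy=3),cv2.resize(b[190:270,260:380],None,fx=3,fy=3)]))
E
```

```text
t 9.15 pos [ 426.7 -114.   190.5] y-axis -3.9 tilt [-0.001  0.002] F [0.1 0.8 0.4] w 0.999 g 0.0
shift [  1.4  -0.8 135.5]
top 315 160 [314.8 161.5] [24.4 25.1] [613.3 -60.8  87. ]
side 324 215 [323.4 215.1] [12.1 19.2] [615.9 -59.7  87. ]
```

View pics/c2.png

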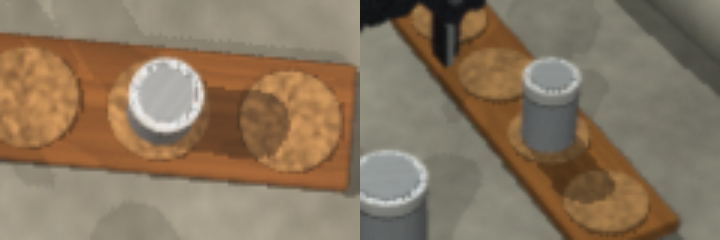

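The small canister stands upright on the third disc. Its lid centre measures (614.6,-60.2) against a target of (616.4,-60.4), so it is well placed. Next is the large one.

Emit:
send_rows(series=[[[100, 1.4, -0.8, 10, 0], [100, 0, 0, 25, 0], [100, 0, 0, 30, 0], [100, 0, 0, 30, 0], [100, 0, 0, 25, 0], [100, 0, 0, 10, 0], [100, 0, 0, 5, 0], [100, 0, 0, 0, 0], [100, 0, 0, 0, 0], [20, 0, 0, 0, 0], [20, 0, 0, 0, 0], [20, 0, 0, 0, 0], [20, 0, 0, 0, 0], [20, 0, 0, 0, 0], [20, 0, 0, 0, 0], [20, 0, 0, 0, 0]]], newtons=50)

```text
t: 10.58
position: [426.6, -112.8, 56.5]
ee_rot: [0.73, 0.683, 0.0, 0.001]
ft_force: [0.1, 1.0, 4.8]
width: 0.694
grasp_force: 53.7
```

```bash
python3 g.py 629.3 123.2 75
```

```text
t 10.5833 pos [ 426.6 -112.8   56.5] y-axis -3.8 tilt [-0.001  0.002] F [0.1 1.  4.8] w 0.694 g 53.70492696762085
shift [248.9 186.6 -18.4]
```

Emit:
send_rows(series=[[[20, 0, 0, -5, 0], [20, 0, 0, -15, 0], [20, 0, 0, -25, 0], [20, 0, 0, -25, 0], [20, 0, 0, -20, 0], [20, 0, 0, -10, 0], [20, 8, 6, 0, 0], [20, 20, 15, 0, 0], [20, 27, 20, 0, 0], [20, 27, 20, 0, 0], [20, 27, 20, 0, 0], [20, 27, 20, 0, 0], [20, 27, 20, 0, 0], [20, 27, 20, 0, 0], [20, 27, 20, 0, 0], [20, 20, 16, 0, 0], [20, 12, 10, 0, 0], [20, 0, 0, 0, 0], [20, 0, 0, 0, 0], [20, 0, 0, 0, 0]]])

```text
t: 12.25
position: [627.9, 124.0, 153.4]
ee_rot: [0.73, 0.683, -0.001, -0.001]
ft_force: [0.2, 0.7, -3.6]
width: 0.692
grasp_force: 55.7
```

```bash
python3 g.py 629.3 123.2 75.5
```

```text
t 12.25 pos [627.9 124.  153.4] y-axis -3.8 tilt [-0.    -0.002] F [ 0.2  0.7 -3.6] w 0.692 g 55.71877598762512
shift [-0.7  1.6 77.9]
```

Emit:
send_rows(series=[[[20, -0.7, 1.5, 5, 0], [20, 0, 0, 15, 0], [20, 0, 0, 20, 0], [20, 0, 0, 20, 0], [20, 0, 0, 8, 0], [20, 0, 0, 4, 0], [20, 0, 0, 2, 0], [20, 0, 0, 0, 0], [20, 0, 0, 0, 0], [20, 0, 0, 0, 0], [20, 0, 0, 0, 0]]])

```text
t: 13.17
position: [630.9, 123.0, 81.9]
ee_rot: [0.73, 0.683, 0.001, 0.0]
ft_force: [-0.4, -0.5, -3.1]
width: 0.694
grasp_force: 55.6
```

```bash
python3 g.py 629.3 123.2 75.5
```

```text
t 13.1667 pos [630.9 123.   81.9] y-axis -3.8 tilt [0.    0.001] F [-0.4 -0.5 -3.1] w 0.694 g 55.59463977813721
shift [ 0.1 -1.6  6.4]
```

Emit:
send_rows(series=[[[20, 0, -1, 3, 0], [20, 0, 0, 1.5, 0], [20, 0, 0, 1, 0], [20, 0, 0, 0, 0], [20, 0, 0, 0, 0], [20, 0, 0, 0, 0]]])

```text
t: 13.67
position: [629.2, 123.2, 75.6]
ee_rot: [0.73, 0.683, 0.0, -0.0]
ft_force: [-2.5, 0.1, 1.4]
width: 0.69
grasp_force: 55.7
```

Emit:
send_rows(series=[[[20, 0, 0, 0.5, 0], [20, 0, 0, 0, 0], [20, 0, 0, 0, 0]]])

```text
t: 13.92
position: [629.2, 123.2, 75.6]
ee_rot: [0.73, 0.683, 0.0, -0.0]
ft_force: [-4.7, 0.8, 6.9]
width: 0.691
grasp_force: 56.3
```

Emit:
send_rows(series=[[[20, 0, 0, 0.5, 0], [20, 0, 0, 0, 0], [20, 0, 0, 0, 0]]])

```text
t: 14.17
position: [629.2, 123.2, 75.6]
ee_rot: [0.73, 0.683, 0.0, 0.0]
ft_force: [-6.9, 1.2, 9.9]
width: 0.694
grasp_force: 56.6
```

Emit:
send_rows(series=[[[71, 0, 0, -0.8, 0], [76, 0, 0, 0, 0], [85, 0, 0, 0, 0], [100, 0, 0, 0, 0], [100, 0, 0, 0, 0], [100, 0, 0, -5, 0], [100, 0, 0, -15, 0], [100, 0, 0, -30, 0], [100, 0, 0, -35, 0], [100, 0, 0, -30, 0], [100, 0, 0, -15, 0], [100, 0, -14, 0, 0], [100, -8, -25, 0, 0], [100, -16, -30, 0, 0], [100, -25, -25, 0, 0], [100, -30, -20, 0, 0], [100, -34, -15, 0, 0], [100, -35, -10, 0, 0], [100, -36, -5, 0, 0], [100, -36, -5, 0, 0]]])

```text
t: 15.83
position: [465.3, -87.9, 206.0]
ee_rot: [0.73, 0.683, 0.0, 0.001]
ft_force: [2.1, 0.2, -0.2]
width: 1.004
grasp_force: 0.0
```

Emit:
send_rows(series=[[[100, -36, -3, 0, 0], [100, -36, -2, 0, 0], [100, -36, 0, 0, 0], [100, -36, 0, 0, 0], [100, -36, 0, 0, 0], [100, -36, 0, 0, 0], [100, -26, 0, 0, 0], [100, -12, 0, 0, 0], [100, -6, 0, 0, 0], [100, 0, 0, 0, 0], [100, 0, 0, 0, 0], [100, 0, 0, 0, 0]]])

```text
t: 16.83
position: [444.2, -344.3, 205.5]
ee_rot: [0.73, 0.684, 0.0, 0.0]
ft_force: [0.0, 0.3, 0.3]
width: 1.0
grasp_force: 0.0
```

```bash
python3 g.py 442 -345.3 36
python3 - <<'E'
from m2 import *
for n in('top','side'):
    im=snap(n,n+'3.png')
    u,v=proj(n,[[629.3,123.2,127]])[0].round().astype(int)
    x,y,ax,p=lid(im,u,v,127,n,150,20);print(n,u,v,np.round([x,y],1),np.round(ax,1),np.round(p,1))
E
```

```text
t 16.8333 pos [ 444.2 -344.3  205.5] y-axis -3.7 tilt [0. 0.] F [0.  0.3 0.3] w 1.0 g 0.0
shift [ -1.2  -2.1 169.5]
top 217 147 [217.9 148.2] [31.3 32.1] [627.9 122.3 127. ]
side 289 165 [283.6 168.9] [26.1 33.4] [606.3 115.7 127. ]
```

The top view has the large canister on its disc within 2 mm. The side mask merged with the bowl, so I'm ignoring it. Now the medium canister.

Emit:
send_rows(series=[[[100, -1.2, -2, 10, 0], [100, 0, 0, 25, 0], [100, 0, 0, 35, 0], [100, 0, 0, 35, 0], [100, 0, 0, 30, 0], [100, 0, 0, 20, 0], [100, 0, 0, 9, 0], [100, 0, 0, 4, 0], [100, 0, 0, 0, 0], [100, 0, 0, 0, 0], [20, 0, 0, 0, 0], [20, 0, 0, 0, 0], [20, 0, 0, 0, 0], [20, 0, 0, 0, 0], [20, 0, 0, 0, 0], [20, 0, 0, 0, 0], [20, 0, 0, 0, 0]]], newtons=45)

```text
t: 18.35
position: [442.4, -347.5, 38.6]
ee_rot: [0.73, 0.683, -0.0, 0.001]
ft_force: [0.7, -0.2, 5.8]
width: 0.623
grasp_force: 47.4
```

```bash
python3 g.py 622.8 31.4 58
```

```text
t 18.35 pos [ 442.4 -347.5   38.6] y-axis -3.8 tilt [-0.002  0.002] F [ 0.7 -0.2  5.8] w 0.623 g 47.3774528503418
shift [390.  155.  -19.8]
```

Emit:
send_rows(series=[[[20, 0, 0, -5, 0], [20, 0, 0, -15, 0], [20, 0, 0, -25, 0], [20, 0, 0, -25, 0], [20, 0, 0, -20, 0], [20, 0, 0, -10, 0], [20, 10, 4, 0, 0], [20, 20, 8, 0, 0], [20, 30, 12, 0, 0], [20, 33, 13, 0, 0], [20, 33, 13, 0, 0], [20, 33, 13, 0, 0], [20, 33, 13, 0, 0], [20, 33, 13, 0, 0], [20, 33, 13, 0, 0], [20, 33, 13, 0, 0], [20, 33, 13, 0, 0], [20, 33, 13, 0, 0], [20, 25, 10, 0, 0], [20, 15, 6, 0, 0]]])

```text
t: 20.02
position: [624.3, 43.0, 135.1]
ee_rot: [0.729, 0.684, -0.0, -0.001]
ft_force: [0.7, 0.3, -2.3]
width: 0.621
grasp_force: 47.7
```

Emit:
send_rows(series=[[[20, 8, 4, 0, 0], [20, 0, 0, 0, 0], [20, 0, 0, 0, 0], [20, 0, 0, 0, 0]]])

```text
t: 20.35
position: [628.6, 45.9, 136.6]
ee_rot: [0.73, 0.683, -0.0, -0.0]
ft_force: [0.2, -0.4, -0.9]
width: 0.625
grasp_force: 47.8
```

```bash
python3 g.py 622.8 29.2 57.6
```

```text
t 20.35 pos [628.6  45.9 136.6] y-axis -3.9 tilt [-0.    -0.001] F [ 0.2 -0.4 -0.9] w 0.625 g 47.75529742240906
shift [-17.   -4.6  79.1]
```

Emit:
send_rows(series=[[[20, -6, -2, 0, 0], [20, -8, -2, 5, 0], [20, -3, -0.6, 15, 0], [20, 0, 0, 20, 0], [20, 0, 0, 20, 0], [20, 0, 0, 8, 0], [20, 0, 0, 4, 0], [20, 0, 0, 2, 0], [20, 0, 0, 0, 0], [20, 0, 0, 0, 0], [20, 0, 0, 0, 0], [20, 0, 0, 0, 0]]])

```text
t: 21.35
position: [624.1, 30.0, 64.2]
ee_rot: [0.73, 0.683, 0.0, 0.001]
ft_force: [-0.3, -0.3, -1.6]
width: 0.62
grasp_force: 47.7
```

```bash
python3 g.py 622.8 29.2 57.6
```

```text
t 21.35 pos [624.1  30.   64.2] y-axis -3.8 tilt [-0.     0.001] F [-0.3 -0.3 -1.6] w 0.62 g 47.74160385131836
shift [-0.9 -1.2  6.6]
```

Emit:
send_rows(series=[[[20, -0.8, -1, 3, 0], [20, 0, 0, 1.5, 0], [20, 0, 0, 1, 0], [20, 0, 0, 0, 0], [20, 0, 0, 0, 0], [20, 0, 0, 0, 0]]])

```text
t: 21.85
position: [622.4, 29.4, 57.7]
ee_rot: [0.73, 0.683, 0.0, -0.0]
ft_force: [-0.7, 0.1, 0.1]
width: 0.625
grasp_force: 47.9
```

Emit:
send_rows(series=[[[20, 0, 0, 0.5, 0], [20, 0, 0, 0, 0], [20, 0, 0, 0, 0]]])

```text
t: 22.1
position: [622.4, 29.4, 57.6]
ee_rot: [0.73, 0.683, 0.0, -0.0]
ft_force: [-4.6, 0.5, 6.5]
width: 0.623
grasp_force: 48.0
```

Emit:
send_rows(series=[[[20, 0, 0, 0.5, 0], [20, 0, 0, 0, 0], [20, 0, 0, 0, 0]]])

```text
t: 22.35
position: [622.4, 29.4, 57.6]
ee_rot: [0.73, 0.683, 0.0, 0.0]
ft_force: [-5.3, 0.7, 9.2]
width: 0.622
grasp_force: 48.5
```

Emit:
send_rows(series=[[[64, 0, 0, -0.8, 0], [69, 0, 0, 0, 0], [80, 0, 0, 0, 0], [100, 0, 0, 0, 0], [100, 0, 0, 0, 0], [100, 0, 0, -5, 0], [100, 0, 0, -15, 0], [100, 0, 0, -30, 0], [100, 0, 0, -30, 0], [100, 0, 0, -20, 0], [100, 0, 0, -10, 0], [100, 0, -15, 0, 0], [100, 5, -30, 0, 0], [100, 9, -35, 0, 0], [100, 10, -35, 0, 0], [100, 10, -35, 0, 0], [100, 7, -20, 0, 0], [100, 4, -10, 0, 0], [100, 0, 0, 0, 0], [100, 0, 0, 0, 0]]])

```text
t: 24.02
position: [445.9, 86.3, 167.4]
ee_rot: [0.73, 0.683, 0.0, 0.0]
ft_force: [0.7, 0.2, 0.7]
width: 1.0
grasp_force: 0.0
```

```bash
python3 g.py 446.2 86.2 8
python3 - <<'E'
from m2 import *
for n in('top','side'):
    im=snap(n,n+'4.png')
    u,v=proj(n,[[622.8,31.4,107]])[0].round().astype(int)
    x,y,ax,p=lid(im,u,v,107,n,150,18);print(n,u,v,np.round([x,y],1),np.round(ax,1),np.round(p,1))
E
```

```text
t 24.0167 pos [445.9  86.3 167.4] y-axis -3.8 tilt [-0.     0.001] F [0.7 0.2 0.7] w 1.0 g 0.0
shift [-1.000e-01  2.000e-01  1.594e+02]
top 267 154 [266.8 153. ] [28.  33.8] [624.4  31.8 107. ]
side 306 189 [308.6 188.1] [10.1 15.9] [631.3  31.4 107. ]
```

Emit:
send_rows(series=[[[100, 0, 0, 10, 0], [100, 0, 0, 25, 0], [100, 0, 0, 35, 0], [100, 0, 0, 35, 0], [100, 0, 0, 25, 0], [100, 0, 0, 16, 0], [100, 0, 0, 8, 0], [100, 0, 0, 4, 0], [100, 0, 0, 0, 0], [100, 0, 0, 0, 0], [100, 0, 0, 0, 0], [25, 0, 0, 0, 0], [25, 0, 0, 0, 0], [25, 0, 0, 0, 0], [25, 0, 0, 0, 0], [25, 0, 0, 0, 0], [25, 0, 0, 0, 0], [25, 0, 0, 0, 0], [25, 0, 0, 0, 0]]], newtons=30)

```text
t: 25.7
position: [446.2, 86.2, 10.0]
ee_rot: [0.73, 0.683, 0.0, 0.0]
ft_force: [-1.1, -0.1, 5.6]
width: 0.483
grasp_force: 30.3
```

```bash
python3 g.py 609.9 -152.2 27
```

```text
t 25.7 pos [446.2  86.2  10. ] y-axis -3.8 tilt [0.    0.001] F [-1.1 -0.1  5.6] w 0.483 g 30.34694194793701
shift [-227.   179.2  -16.8]
```

Emit:
send_rows(series=[[[25, 0, 0, -5, 0], [25, 0, 0, -15, 0], [25, 0, 0, -30, 0], [25, 0, 0, -30, 0], [25, 0, 0, -20, 0], [25, 0, 0, -10, 0], [25, -10, 5, 0, 0], [25, -22, 14, 0, 0], [25, -30, 22, 0, 0], [25, -30, 24, 0, 0], [25, -30, 25, 0, 0], [25, -30, 25, 0, 0], [25, -30, 25, 0, 0], [25, -25, 21, 0, 0], [25, -13, 12, 0, 0], [25, -7, 6, 0, 0], [25, 0, 0, 0, 0], [25, 0, 0, 0, 0], [25, 0, 0, 0, 0]]])

```text
t: 27.28
position: [608.5, -151.1, 118.9]
ee_rot: [0.73, 0.684, -0.0, -0.001]
ft_force: [-0.1, 0.4, 0.3]
width: 0.486
grasp_force: 30.7
```

```bash
python3 g.py 609.9 -152.2 29
```

```text
t 27.2833 pos [ 608.5 -151.1  118.9] y-axis -3.8 tilt [ 0.001 -0.001] F [-0.1  0.4  0.3] w 0.486 g 30.714869499206543
shift [-1.1  1.6 89.9]
```

Emit:
send_rows(series=[[[25, -1, 0.5, 5, 0], [25, 0, 0, 15, 0], [25, 0, 0, 25, 0], [25, 0, 0, 25, 0], [25, 0, 0, 8, 0], [25, 0, 0, 4, 0], [25, 0, 0, 2, 0], [25, 0, 0, 0, 0], [25, 0, 0, 0, 0], [25, 0, 0, 0, 0], [25, 0, 0, 0, 0], [25, 0, 0, 0, 0]]])

```text
t: 28.28
position: [610.2, -153.4, 36.2]
ee_rot: [0.73, 0.683, 0.0, 0.0]
ft_force: [0.5, 0.5, -0.2]
width: 0.483
grasp_force: 30.7
```

```bash
python3 g.py 609.9 -152.2 29
```

```text
t 28.2833 pos [ 610.2 -153.4   36.2] y-axis -3.8 tilt [-0.     0.001] F [ 0.5  0.5 -0.2] w 0.483 g 30.694055557250977
shift [ 1.2 -0.4  7.2]
```

Emit:
send_rows(series=[[[25, 1, 0, 3, 0], [25, 0, 0, 2, 0], [25, 0, 0, 1, 0], [25, 0, 0, 0, 0], [25, 0, 0, 0, 0], [25, 0, 0, 0, 0]]])

```text
t: 28.78
position: [609.8, -152.2, 29.4]
ee_rot: [0.73, 0.683, 0.0, -0.0]
ft_force: [-0.3, -0.0, -1.2]
width: 0.482
grasp_force: 30.8
```

Emit:
send_rows(series=[[[25, 0, 0, 0.5, 0], [25, 0, 0, 0, 0], [25, 0, 0, 0, 0]]])

```text
t: 29.03
position: [609.9, -152.3, 29.1]
ee_rot: [0.73, 0.683, 0.0, 0.0]
ft_force: [-0.8, -0.9, 2.0]
width: 0.488
grasp_force: 30.8
```

Emit:
send_rows(series=[[[25, 0, 0, 0.5, 0], [25, 0, 0, 0, 0], [25, 0, 0, 0, 0]]])

```text
t: 29.28
position: [610.0, -152.3, 29.1]
ee_rot: [0.73, 0.683, 0.0, 0.0]
ft_force: [-1.7, 1.5, 5.3]
width: 0.481
grasp_force: 31.2
```

Contact is made. Release, rise and back away clear of the views.

Emit:
send_rows(series=[[[50, 0, 0, -0.5, 0], [56, 0, 0, 0, 0], [70, 0, 0, 0, 0], [100, 0, 0, 0, 0], [100, 0, 0, 0, 0], [100, 0, 0, -5, 0], [100, 0, 0, -15, 0], [100, 0, 0, -30, 0], [100, 0, 0, -35, 0], [100, 0, 0, -35, 0], [100, 0, 0, -20, 0], [100, -10, -20, 0, 0], [100, -20, -30, 0, 0], [100, -25, -25, 0, 0], [100, -25, -25, 0, 0], [100, -25, -25, 0, 0], [100, -25, -15, 0, 0], [100, -10, -5, 0, 0], [100, 0, 0, 0, 0], [100, 0, 0, 0, 0]]])

```text
t: 30.95
position: [456.0, -282.5, 169.3]
ee_rot: [0.731, 0.683, 0.0, 0.0]
ft_force: [-0.0, 0.5, 0.1]
width: 0.999
grasp_force: 0.0
```

Run:
```python
from m2 import *
I={n:snap(n,n+'5.png') for n in('top','side')}
for nm,X,Y,h in[('large',629.3,123.2,127),('medium',622.8,31.4,107),('small',616.4,-60.4,87),('tiny',609.9,-152.2,67)]:
  for n in I:
    u,v=proj(n,[[X,Y,h]])[0].round().astype(int)
    x,y,ax,p=lid(I[n],u,v,h,n,165,17);print(nm,n,np.round([x,y],1),np.round(ax,1),np.round(p[:2]-[X,Y],1))
cv2.imwrite('pics/f.png',np.hstack([cv2.resize(I['top'][110:230,130:450],(480,180)),cv2.resize(I['side'][130:330,230:430],(320,320))[:180]]) if 0 else np.vstack([cv2.resize(I['top'][110:220,130:450],(800,275)),cv2.resize(I['side'][130:330,130:630],(800,320))[:,:800]]))
```

```text
large top [217.8 148.3] [31.  31.9] [-1.5 -0.9]
large side [295.6 166. ] [ 6.8 10.4] [ 12.  -12.6]
medium top [267.5 154.8] [27.5 28.1] [-1.9 -1.1]
medium side [305.1 189. ] [12.1 18.7] [-1.4  1.6]
small top [314.8 161.3] [23.8 24.5] [-2.5 -0.4]Traceback (most recent call last):
  File "<stdin>", line 6, in <module>
  File "m2.py", line 5, in lid
    c=max(cv2.findContours(q,0,cv2.CHAIN_APPROX_NONE)[0],key=lambda c:cv2.boundingRect(c)[2])
ValueError: max() iterable argument is empty
```

View pics/side5.png

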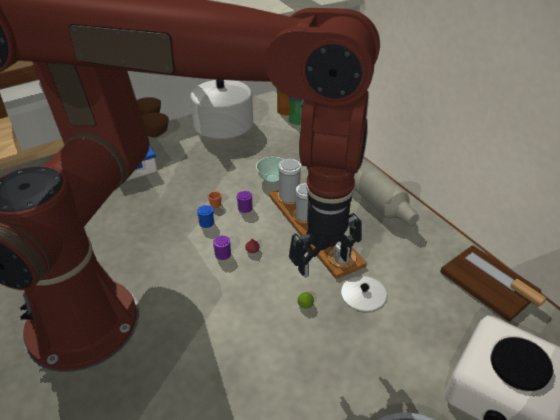

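The gripper blocks the side view of the last two discs. Large and medium stand upright at (289,180) and (305,200), and the pan lid at (363,293) has not moved. I'm measuring the rest from the top picture.

Run:
```python
from m2 import *
t=cv2.imread('pics/top5.png');o=cv2.imread('pics/top0.png')
u,v=proj('top',[[609.9,-152.2,67]])[0].round().astype(int)
x,y,ax,p=lid(t,u,v,67,'top',150,17);print('tiny',np.round([x,y],1),np.round(ax,1),np.round(p[:2]-[609.9,-152.2],1))
cv2.imwrite('pics/f.png',np.vstack([cv2.resize(i[110:220,130:450],(800,275)) for i in(o,t)]))
```

```text
tiny [360.8 166.9] [20.2 21.4] [-1.6 -1.1]
```

View pics/f.png

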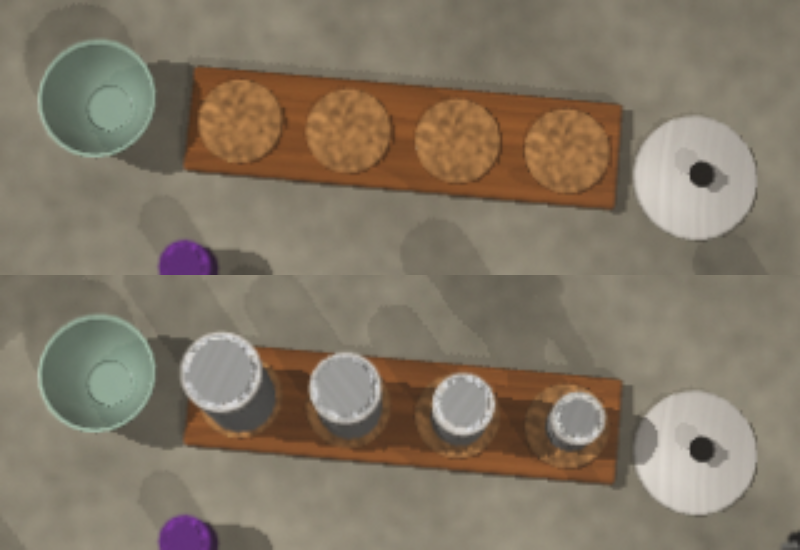

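The top crop shows all four upright on their discs in falling height from bowl to pan lid. Crop lids are at about (221,372), (345,387), (463,405) and (577,418), each within about 2.5 mm of its disc centre. The bowl and pan lid are unmoved, so I'm handing in.

```bash
python3 -c "
from plant import workorder;print(workorder.job_done())"
```

```text
the job is handed in; nothing more can be done
None
```

The job is handed in at about 31 s of robot time: all four canisters stand upright in height order from bowl to pan lid, each within about 2.5 mm of its disc centre by the top camera, with the bowl and pan lid unmoved; the hand-in returned no verdict.

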